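# Lock a chrome cover in the holding jig

### The job

Pick up the loose chrome bowl cover and set it down flat between the four brass pins of the holding jig, then let go of it. Then push, without gripping, the jig's red-knobbed clamp handle round over the cover, up its cam and on until it drops into the low notch and its rubber pad holds the cover; find the notch by feel and never force the handle. Leave the black cover and everything else on the table as they are, and leave the handle standing free.

Things in the scene. Friction and masses are not known exactly. Their poses are not given: they have to be found in the camera images.
- cover: the loose chrome bowl cover: a shallow dish, outline a stadium (straight sides, half-round ends) 110 mm long, 58 mm wide, 24 mm tall, walls 5 mm, floor 10 mm, 0.15 to 0.3 kg, lying dish-up on the table. Origin: centre of its underside; x along its length, z up. Both ends alike. Grip it across the 58 mm at mid-length. It and the black one may have swapped places.
- spare: the same cover in black, not wanted: leave it where it lies. Origin: centre of its underside, x along its length.
- jig: the holding jig, screwed down: aluminium plate 150 x 240 mm, 20 mm thick, with the nest and the handle's post. Origin: on the table under the post's upright axis, about which the handle turns; z up. In its frame the nest is at (0, -100, 20) mm; the handle points to -x at swing 0 and turns anticlockwise seen from above, so at swing pi/2 it points to -y, over the nest.
- nest (a point): centre of the nest on the plate's top, 20 mm above the table, where the centre of the cover's underside belongs. Axes as the jig's: the cover's length lies along x, either way round. Four brass pins, 10 mm in diameter, 14 mm tall with tapered tops, stand at (+-52.5, +-25.5) mm round the cover's half-round ends with about 2 mm of play. The long sides are free for the fingers.
- lever: the clamp handle: grey hood (84 mm across, top 82 mm above the table) over the post, yellow arm 22 mm wide (upper face 74 mm above the table at lift 0), rubber pad under it 100 mm from the axis (68 mm along the arm, 16 mm wide), red knob at its end. Origin: on the post axis; -x points along the arm. Over 30 N between fingers and handle (a squeeze counts too) is forcing it.
- knob (a point): mid-height of the red knob, an upright cylinder 22 mm in diameter, 56 mm tall, its axis 160 mm from the post axis; at lift 0 it reaches from 74 to 130 mm above the table (this point 102 mm). Push it sideways with the fingers or straddle it loosely with them open: it must stay free to rise and fall. Gripped firmly it cannot drop.
- swing (a joint): angle of the clamp handle, rad: 0 along the jig's -x, growing anticlockwise seen from above; starts at -0.35 to 0. The notch is hidden under the hood, its centre anywhere from 1.15 to 2.0, play about 0.05 either way, a hard stop behind it. The ramp begins 1.0 before the notch, the crest 0.4 before it. Turning takes 1 to 2 N at the knob on the level, 6 to 13 N on the ramp.
- lift (a joint): height of the clamp handle, m: 0 on the level track where it starts, about +0.009 on the crest of the cam, about -0.008 once dropped into the notch with its pad on the seated cover. A spring presses it down with 15 to 25 N, so it drops by itself.
- bottle: clear bottle with blue cap, 170 mm tall, a bystander. Origin: centre of its underside.
- jar: amber jar, 80 mm tall, a bystander. Origin: centre of its underside.
- tape: yellow roll of tape, 90 mm across, a bystander. Origin: centre of its underside.
- brush: brush lying on the table, a bystander.
- cup: white cup, 80 mm across, 70 mm tall, a bystander. Origin: centre of its underside.
Not all that is in view belongs to the job. There is more than one size of the cover; the one meant has the size given above.

How it is judged:
By the outcome, as a careful person would: the job done as asked, in the order asked, and still so for the second after the job is handed in, with the robot touching nothing.
It also fails if it takes over 72 s, if anything falls off the work surface, if the arm or the gripper's body presses on something with over 40 N, if the wrist force passes 120 N, or if a joint passes its speed limit or range.

### The arm

A 7-joint arm with a two-finger parallel gripper is mounted at the origin on the work surface. World frame = base frame: x ahead of the robot, y to its left, z up, the work surface at z = 0. Lengths are in mm, angles in rad, forces in N, time in s.
With the tool pointing down it reaches from about 425 to 825 mm from the base axis. Payload 3.6 kg.
Tool frame: the origin (TCP) lies on the centre line of the jaws, within the pads' length; the fingertips stand 22 mm ahead of it and the grasp point (between the pads) lies 3 mm ahead of it (bot.tip_extent is the distance from the TCP to the fingertips, in mm); z points along the fingers, y is the line along which they close (so a half turn about z gives the same grasp; the last joint's range is limited). The gripper opens to 85 mm and grips with 20 to 120 N. Pads are 22 mm wide; open, the fingers measure 114 mm over their backs; the gripper's body (76 mm by 85 mm) begins 54 mm behind the grasp point. The pads swing forward as they close: fully open they stand 13 mm farther back than shut.
Start: joints at [-1.375, 0.615, -0.013, 1.423, 0.008, 1.103, -0.04], TCP at [142.96, 634.056, 253.297] pointing down, gripper open.
Joint ranges: [-3.12, 3.12], [-0.3, 2.06], [-1.34, 1.32], [0.26, 2.42], [-1.36, 4.5], [0.01, 1.98], [-2.84, 2.84]. Speed limits (rad/s): [2.79, 2.79, 3.14, 3.14, 3.14, 3.14, 3.14].

### API

Orientations are given as a unit quaternion [x, y, z, w].
In Python, from rig import state, grab_frame, bot gives the robot as it stands.
- The arm moves only by the shell command python3 -m creep 'ROWS'. ROWS is JSON, a list of rows, each a list of 5 numbers: the closure in counts, from 0 (fully open) to 255 (shut), then the shift along the world's x, y, z in mm, then the turn about the world's z in rad. A call has 1 to 20 rows; each row is the pose to reach, as a shift and turn from the pose commanded when the call began; what a row does not reach only later rows make up. A row lasts 1/10 s, in which the tool goes at most 50 mm and 8.59 degrees, less where a joint would pass 70% of its speed; a pose out of reach is approached as far as the arm can. A call with a gripper value outside its range is refused whole. The fingers move at their own pace and stop on an object; the grip force is fixed at half the most. Time passes only in rows, so rows that repeat a pose let the fingers close. It gives the time, the measured TCP pose, the force, the opening and the grip force at its end, in the units of the state.
- state(): the state, without advancing time (a new reading comes with each control period).
- grab_frame(name): name is "side" or "top" or "wrist"; returns a dict with "frame" (384x512x3 uint8, blue, green, red), "camera_matrix" (3x3 intrinsics, pixels), "k1" (the pictures are not rectified: a ray, as slopes to the right and down, at radius r is drawn at 1 + k1 r^2 times it, then the intrinsics apply), "pose" (4x4, takes a point from camera to world coordinates). Camera axes: x right, y down, z forward; pixel columns grow to the right and rows downward; lengths in mm; the calibration is good to about 2 mm. A picture is of the moment at which its call begins. There is no depth.
- bot.finish_job(): hands the job in; it is judged then, once.
The state is a dict: "time_s": time; "joint_pos": joint angles; "qd": joint speeds; "effort": joint torques, N m; "eef_pos": TCP position; "tcp_rot": TCP orientation; "force": force on the tool from outside, world axes, zero at the start; "torque": the same for the moment, N m; "finger_gap": finger opening in mm; "grip_force": force on a finger pad.
Only numpy, scipy, OpenCV 4.12 (cv2) and the standard library are available. Lean on these libraries where they do the work, as an engineer would, in place of code of your own. Each camera call takes 0.05 s, during which the arm holds its last target. There are 200 camera calls.

## Working session

There is one attempt and no reset: what is moved stays moved. The work goes in short steps, Python scripts to look and compute and a shell command to move; the robot and the scene stay as the last step left them, time stands still between calls to the robot, and variables do not carry over. Pictures are saved under pics/ and viewed, at most 10 in all, crops included, and the job is handed in when it is done.

```bash
mkdir -p pics; cat > h.py <<'E'
import numpy as np, cv2, json
from rig import state, grab_frame, bot
def save(name,fn):
    f=grab_frame(name); cv2.imwrite('pics/'+fn+'.png',f['frame'])
    np.savez('pics/'+fn+'.npz',K=f['camera_matrix'],k1=f['k1'],T=f['pose']); return f
def load(fn):
    d=np.load('pics/'+fn+'.npz'); return d['K'],float(d['k1']),d['T']
def pix2w(fn,uv,z):
    K,k1,T=load(fn); out=[]
    for u,v in np.atleast_2d(uv):
        p=cv2.undistortPoints(np.array([[[u,v]]],float),K,np.array([k1,0,0,0,0.]))[0,0]
        d=T[:3,:3]@[p[0],p[1],1]; o=T[:3,3]; out.append(o+d*(z-o[2])/d[2])
    return np.array(out)
def w2pix(fn,P):
    K,k1,T=load(fn); Ti=np.linalg.inv(T)
    return cv2.projectPoints(np.atleast_2d(P).astype(float),cv2.Rodrigues(Ti[:3,:3])[0],Ti[:3,3],K,np.array([k1,0,0,0,0.]))[0][:,0]
E
python3 - <<'E'
from h import *
for n in ('top','side'): 
    f=save(n,n+'0'); print(n,f['k1'],f['pose'].round(2).tolist())
a=[cv2.imread(f'pics/{n}0.png') for n in('top',)]
cv2.imwrite('pics/top0b.png',cv2.resize(a[0],(800,600),interpolation=cv2.INTER_CUBIC))
print(state())
E
```

```text
top -0.07683970451320883 [[0.01, -0.99, 0.13, 326.22], [-1.0, -0.02, -0.02, 19.89], [0.02, -0.13, -0.99, 1452.28], [0.0, 0.0, 0.0, 1.0]]
side 0.03974454266298374 [[0.93, -0.21, 0.31, 106.02], [-0.38, -0.53, 0.76, -1001.87], [0.01, -0.82, -0.57, 847.91], [0.0, 0.0, 0.0, 1.0]]
{'time_s': 0.1, 'joint_pos': array([-1.37547866,  0.61582378, -0.01260832,  1.42474378,  0.00807582,
        1.10342409, -0.04041272]), 'qd': array([ 0.00065412, -0.00342804, -0.00100302, -0.00394343, -0.00120519,
       -0.00212524,  0.00046376]), 'effort': array([ 1.48391009e-03, -4.70386755e+01,  2.60406621e-01, -1.71570915e+01,
        1.00620146e-02,  5.90254276e-03,  1.49164158e-06]), 'eef_pos': array([142.84681378, 633.44901904, 252.25142877]), 'tcp_rot': array([ 1.10664037e-01,  9.93857178e-01, -1.16823684e-03, -1.23411904e-04]), 'force': array([-0.0711756 , -0.14530731,  0.01868688]), 'torque': array([ 0.02529632,  0.01298397, -0.03310796]), 'grip_force': 0.0, 'finger_gap': 85.1138638213423}
```

View pics/top0b.png

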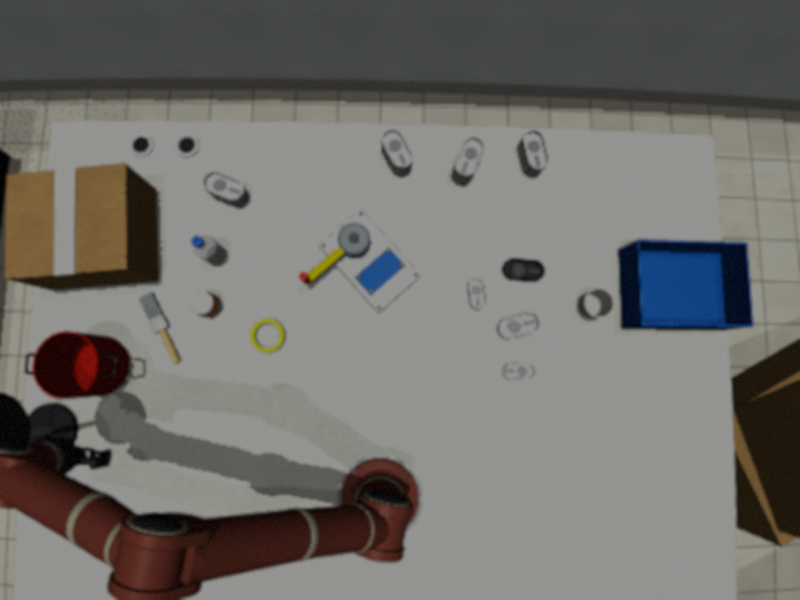

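View pics/side0.png

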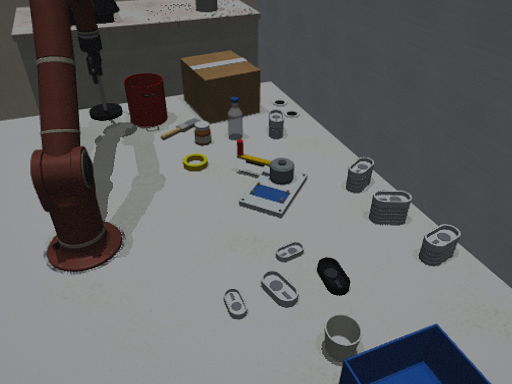

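The top view (800x600) shows the jig plate around (370,262), knob (304,277), hood (353,239), black cover (523,270), and loose chrome covers at (518,325) (largest), (477,293) and (518,371). The other chrome ones look like stacks in the side view. I'll measure these next.

```bash
python3 - <<'E'
from h import *
s=1/1.5625
def P(u,v,z): return pix2w('top0',[[ (u+.5)*s-.5,(v+.5)*s-.5]],z)[0].round(0)[:2]
for n,u,v,z in [('black',523,270,24),('bigc',518,325,24),('c2',477,293,24),('c3',518,371,24),('hood',353,239,82),('knob',304,277,130),('cTL',362,211,20),('cR',418,275,20),('cB',379,311,20),('blue',381,271,20),('tape',268,336,20),('jar',205,303,80),('stackTL',226,188,24)]: print(n,P(u,v,z))
im=cv2.imread('pics/top0.png'); g=cv2.cvtColor(im,cv2.COLOR_BGR2GRAY)
for n,(x,y) in dict(black=(523,270),big=(518,325),c2=(477,293),c3=(518,371),TL=(226,188)).items():
    x0,y0=int(x*s)-22,int(y*s)-18
    c=im[y0:y0+36,x0:x0+44]
    d=(np.abs(c.astype(int)-np.median(im[y0-5:y0+41,x0-5:x0+49].reshape(-1,3),axis=0)).max(2)>14).astype(np.uint8)
    cs=cv2.findContours(cv2.morphologyEx(d,cv2.MORPH_CLOSE,np.ones((3,3))),cv2.RETR_EXTERNAL,cv2.CHAIN_APPROX_NONE)[0]
    k=max(cs,key=cv2.contourArea)[:,0]+[x0,y0]
    w=pix2w('top0',k,15)[:,:2].astype(np.float32); print(n,cv2.minAreaRect(w))
E
```

```text
black [ 589. -369.]
bigc [ 443. -353.]
c2 [ 525. -246.]
c3 [ 324. -351.]
hood [650.  79.]
knob [542. 194.]
cTL [741.  60.]
cR [571. -91.]
cB [474.  10.]
blue [580.   7.]
tape [404. 296.]
jar [480. 446.]
stackTL [798. 426.]
black ((593.2057495117188, -371.1441650390625), (67.5456771850586, 122.67011260986328), 1.0646026134490967)
big ((442.29290771484375, -353.5262451171875), (61.304630279541016, 117.9713134765625), 17.307723999023438)
c2 ((523.141357421875, -243.47633361816406), (82.54932403564453, 47.9311637878418), 8.9469633102417)
c3 ((324.4060974121094, -341.9441833496094), (61.67778396606445, 40.31730651855469), 89.48670196533203)
TL ((794.7463989257812, 426.89080810546875), (146.25146484375, 77.69429016113281), 67.4083251953125)
```

```bash
python3 -m creep '[[0,100,-150,80,-0.15],[0,397,-594,80,-0.55],[0,397,-594,80,-0.55],[0,397,-594,80,-0.55],[0,397,-594,80,-0.55],[0,397,-594,80,-0.55],[0,397,-594,80,-0.55],[0,397,-594,80,-0.55],[0,397,-594,80,-0.55],[0,397,-594,80,-0.55],[0,397,-594,80,-0.55],[0,397,-594,80,-0.55],[0,397,-594,80,-0.55],[0,397,-594,80,-0.55],[0,397,-594,80,-0.55],[0,397,-594,80,-0.55],[0,397,-594,80,-0.55],[0,397,-594,80,-0.55]]'
python3 - <<'E'
from h import *
f=save('wrist','w1'); print(f['pose'].round(2).tolist(),state()['eef_pos'],state()['tcp_rot'])
for n,p in dict(hood=[650,79,82],knob=[542,194,130],nest=[580,7,20]).items(): print(n,w2pix('w1',p).round(0))
E
```

```text
time_s: 1.9
eef_pos: [539.1, 42.0, 332.8]
tcp_rot: [0.375, 0.927, 0.0, -0.001]
force: [0.3, -0.5, -0.3]
finger_gap: 85.3
grip_force: 0.0
[[0.7, 0.68, 0.22, 481.91], [0.72, -0.66, -0.22, 97.36], [-0.0, 0.31, -0.95, 453.38], [0.0, 0.0, 0.0, 1.0]] [539.15964658  42.0851195  332.95205969] [ 3.74825630e-01  9.27094927e-01  2.45981158e-04 -8.26087068e-04]
hood [[347. 202.]]
knob [[382.  58.]]
nest [[263. 187.]]
```

View pics/w1.png

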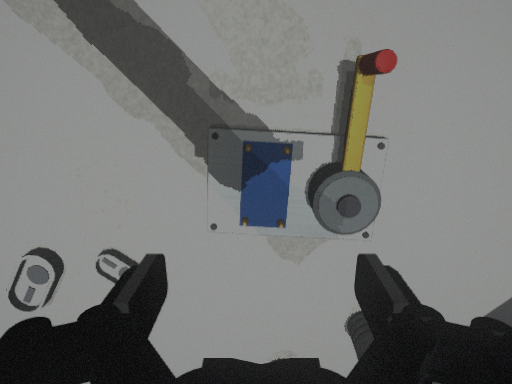

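The wrist view shows the plate, with pin tops at about (248,149), (287,151), (245,221) and (281,224). The hood centre is at (347,206), the knob top at (386,62), and the large chrome cover at (36,281).

```bash
python3 - <<'E'
from h import *
pins=pix2w('w1',[[248,149],[287,151],[245,221],[281,224]],34)[:,:2]
c=pix2w('w1',[[209,129],[387,138],[372,241],[208,233]],20)[:,:2]
print(pins.round(1).tolist(),pins.mean(0)); print(c.round(1).tolist())
# rigid fit of pins: image down = jig +-x, image right = jig +y
M=np.array([[-52.5,-25.5],[-52.5,25.5],[52.5,-25.5],[52.5,25.5]])
A=M-M.mean(0);B=pins-pins.mean(0)
print('yaw',np.degrees(np.arctan2((A[:,0]*B[:,1]-A[:,1]*B[:,0]).sum(),(A*B).sum())), np.linalg.norm(B,axis=1))
for i in range(4):
    d=c[(i+1)%4]-c[i]; print(np.linalg.norm(d),np.degrees(np.arctan2(d[1],d[0])))
h=pix2w('w1',[[347,206]],82)[0,:2];k=pix2w('w1',[[386,62]],130)[0,:2];n=pins.mean(0)
print('hood',h,'knob',k,np.linalg.norm(k-h),np.degrees(np.arctan2(*(k-h)[::-1])),'n-h',np.linalg.norm(n-h),np.degrees(np.arctan2(*(n-h)[::-1])))
print('cover',pix2w('w1',[[36,281]],20))
# blue from image
E
```

```text
[[526.6, 31.2], [563.5, 65.6], [595.1, -42.4], [633.0, -9.7]] [579.55157795  11.17298423]
[[473.9, 11.0], [645.2, 171.2], [750.3, 63.8], [575.0, -98.9]]
yaw -47.375192443291695 [56.6039978  56.748806   55.81322503 57.39182671]
234.55271551578562 43.09565879337296
150.2524023799782 -45.615732954193014
239.20035332428864 -137.13333514867514
149.26376998469715 132.60939693213166
hood [653.8532711   75.85682864] knob [547.21975094 194.52388133] 159.53863800359417 131.94267923423303 n-h 98.51264554915802 -138.95857761426294
cover [[ 446.82468728 -347.8127607    20.        ]]
```

```bash
python3 -m creep '[[0,-96,-390,-100,-0.5],[0,-96,-390,-100,-0.5],[0,-96,-390,-100,-0.5],[0,-96,-390,-100,-0.5],[0,-96,-390,-100,-0.5],[0,-96,-390,-100,-0.5],[0,-96,-390,-100,-0.5],[0,-96,-390,-100,-0.5],[0,-96,-390,-100,-0.5],[0,-96,-390,-100,-0.5],[0,-96,-390,-100,-0.5]]'
python3 - <<'E'
from h import *
f=save('wrist','w2'); s=state(); print(s['eef_pos'],s['tcp_rot'])
print(w2pix('w2',[[446,-349,24],[446,-349,0]]))
E
```

```text
time_s: 3.05
eef_pos: [445.3, -347.5, 233.3]
tcp_rot: [0.593, 0.805, 0.001, -0.0]
force: [0.3, 0.5, 0.3]
finger_gap: 85.8
grip_force: 0.0
[ 445.78590491 -346.98428821  233.45235298] [ 5.92019307e-01  8.05922836e-01  1.22027672e-03 -1.83173016e-04]
[[260.57879431 168.01960525]
 [260.55631713 162.79345698]]
```

View pics/w2.png

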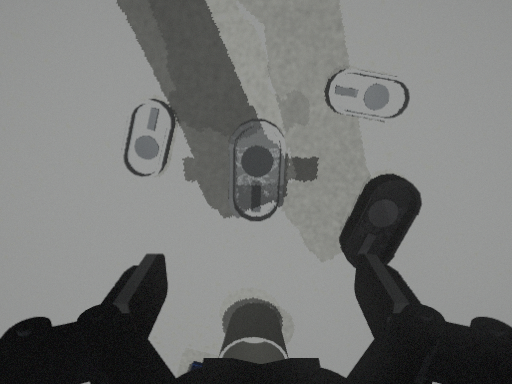

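The chrome cover lies centred near (259,170): rim ends at about (259,119) and (256,221), sides at x≈233 and 286, almost aligned with the jaws. The black cover is at (381,221).

```bash
python3 - <<'E'
from h import *
a=pix2w('w2',[[259.5,118.5],[256.5,221],[232.5,170],[286.5,170]],24)[:,:2]; print(a.round(1).tolist())
d=a[0]-a[1]; print('len',np.linalg.norm(d),np.degrees(np.arctan2(d[1],d[0])),'wid',np.linalg.norm(a[2]-a[3]),'ctr',a[:2].mean(0),a[2:].mean(0))
q=pix2w('w2',[[404,176],[357,266]],24)[:,:2];print('black len',np.linalg.norm(q[0]-q[1]))
q=pix2w('w2',[[130,147],[172,150]],24)[:,:2];print('c2w',np.linalg.norm(q[0]-q[1]))
s=state()['tcp_rot'];from scipy.spatial.transform import Rotation as R
y=R.from_quat(s).as_matrix()[:,1];print('jaw',np.degrees(np.arctan2(y[1],y[0])))
E
```

```text
[[430.1, -301.5], [459.4, -406.8], [418.9, -359.6], [472.2, -343.0]]
len 109.36494907100298 105.53775511763583 wid 55.83316512902403 ctr [ 444.7233464  -354.14589486] [ 445.56256775 -351.33736712]
black len 113.45992038341247
c2w 42.45652703855423
jaw 17.39897730785242
```

```bash
python3 -c "
from h import *;print(bot.tip_extent)"; python3 -m creep '[[0,1,-4,-50,-0.02],[0,1,-4,-100,-0.02],[0,1,-4,-150,-0.02],[0,1,-4,-180,-0.02],[0,1,-4,-195,-0.02],[0,1,-4,-205,-0.02],[0,1,-4,-205,-0.02],[0,1,-4,-205,-0.02]]'; python3 -c "
from h import *;print(bot.tip_extent)"
```

```text
22.0
time_s: 3.9
eef_pos: [446.2, -354.4, 29.8]
tcp_rot: [0.602, 0.799, 0.0, 0.002]
force: [-0.4, -0.5, 0.2]
finger_gap: 85.5
grip_force: 0.0
22.0
```

```bash
python3 -m creep '[[0,0,0,-3,0],[0,0,0,-3,0],[255,0,0,-3,0],[255,0,0,-3,0],[255,0,0,-3,0],[255,0,0,-3,0],[255,0,0,-3,0],[255,0,0,-3,0],[255,0,0,-3,0],[255,0,0,-3,0],[255,0,0,-3,0]]'
```

```text
time_s: 5.0
eef_pos: [445.1, -354.4, 26.0]
tcp_rot: [0.602, 0.798, -0.0, 0.0]
force: [-0.9, 0.4, 5.7]
finger_gap: 56.6
grip_force: 66.3
```

```bash
python3 -m creep '[[255,0,0,40,0],[255,0,0,90,0],[255,135,364,125,0.46],[255,135,364,125,0.46],[255,135,364,125,0.46],[255,135,364,125,0.46],[255,135,364,125,0.46],[255,135,364,125,0.46],[255,135,364,125,0.46],[255,135,364,125,0.46],[255,135,364,125,0.46],[255,135,364,125,0.46],[255,135,364,125,0.46],[255,135,364,125,0.46]]'
python3 - <<'E'
from h import *
f=save('wrist','w3'); s=state(); print(s['eef_pos'],s['force'],s['finger_gap'])
from scipy.spatial.transform import Rotation as R
y=R.from_quat(s['tcp_rot']).as_matrix()[:,1];print('jaw',np.degrees(np.arctan2(y[1],y[0])))
M=np.array([[-52.5,-25.5],[-52.5,25.5],[52.5,-25.5],[52.5,25.5]]);a=np.radians(-47.1)
W=M@np.array([[np.cos(a),np.sin(a)],[-np.sin(a),np.cos(a)]])+[580,10]
print(W,w2pix('w3',np.c_[W,[34]*4]))
E
```

```text
time_s: 6.4
eef_pos: [579.2, 7.9, 150.0]
tcp_rot: [0.406, 0.914, -0.001, -0.0]
force: [-0.4, -1.2, -3.1]
finger_gap: 56.7
grip_force: 66.3
[579.36658826   8.09888247 150.09796018] [-0.23427993 -0.01811915 -2.30315646] 56.7099349687917
jaw 42.161185488214095
[[525.58231046  31.10012003]
 [562.9419983   65.81688434]
 [597.0580017  -45.81688434]
 [634.41768954 -11.10012003]] [[226.93135928 124.08512828]
 [298.7987304  123.13522658]
 [232.78886527 255.6931552 ]
 [295.82642223 255.00381662]]
```

View pics/w3.png

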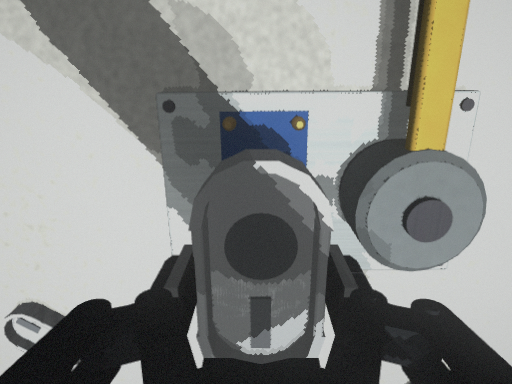

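Far pins show at (230,123) and (300,124). The cover rim's far end is at about (263,150), with its sides at x≈190 and 331 around row 230.

```bash
python3 - <<'E'
from h import *
p=pix2w('w3',[[230,123],[300,124]],34)[:,:2]; d=p[1]-p[0]; print('pins',p,np.linalg.norm(d),'jigyaw',np.degrees(np.arctan2(d[1],d[0]))-90)
a=np.arctan2(d[1],d[0])-np.pi/2; ex=np.array([np.cos(a),np.sin(a)]); print('nest',p.mean(0)+52.5*ex)
e=pix2w('w3',[[263,150],[190.5,230],[331,230]],148)[:,:2]; 
w=e[2]-e[1]; print('cover end',e[0],'w',np.linalg.norm(w),np.degrees(np.arctan2(*w[::-1])),'sidemid',e[1:].mean(0))
n=np.radians(42.2-90); ex=np.array([np.cos(n),np.sin(n)]); print('cover ctr',e[0]+55*ex)
E
```

```text
pins [[526.70555122  33.13973076]
 [563.99564548  65.9553632 ]] 49.673099989716 jigyaw -48.65192014584774
nest [580.03377101  10.13527053]
cover end [541.96610604  50.29096094] w 57.314274925103284 42.188562501168995 sidemid [563.44065026  25.28319987]
cover ctr [578.91073845   9.54670814]
```

```bash
python3 -m creep '[[255,1,-1,-20,0.01],[255,1,-1,-50,0.01],[255,1,-1,-75,0.01],[255,1,-1,-84,0.01],[255,1,-1,-84,0.01],[255,1,-1,-84,0.01],[255,1,-1,-84,0.01]]'
python3 - <<'E'
from h import *
f=save('wrist','w4'); s=state(); print(s['eef_pos'],s['force'])
save('side','s4'); im=cv2.imread('pics/s4.png'); u,v=w2pix('s4',[580,10,30])[0].astype(int); 
a=cv2.resize(im[v-50:v+50,u-65:u+65],None,fx=3.8,fy=3.8,interpolation=cv2.INTER_CUBIC)
cv2.imwrite('pics/c4.png',np.hstack([cv2.resize(f['frame'][:,100:420],(317,380)),a[:380,:480]]))
E
```

```text
time_s: 7.15
eef_pos: [582.1, 8.7, 67.8]
tcp_rot: [0.4, 0.917, 0.001, 0.001]
force: [0.2, -0.3, -2.6]
finger_gap: 56.7
grip_force: 66.1
[581.98717319   8.85271645  67.71520328] [ 0.55636442  0.61752401 -3.73090829]
```

View pics/c4.png

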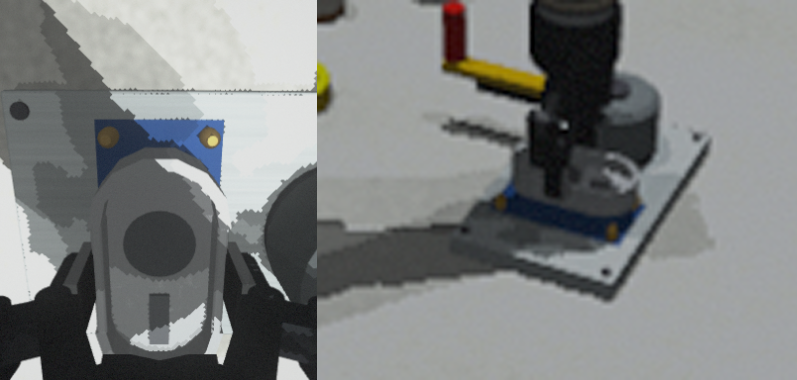

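The far pins straddle the cover end evenly (wrist panel: pins at x=108 and 208, cover 90 to 228). The side panel shows the cover level, just above the pins.

```bash
python3 - <<'E'
from h import *
p=pix2w('w4',[[209,137.5],[311,138.5]],34)[:,:2]; m=p.mean(0); print(p,np.linalg.norm(p[1]-p[0]))
e=pix2w('w4',[[259.5,148]],65.7)[0,:2]; a=np.radians(-47.2); ex=np.array([np.cos(a),np.sin(a)]);ey=np.array([-ex[1],ex[0]])
print('end-pinline along x (want -2.5)',(e-m)@ex,'y',(e-m)@ey)
q=pix2w('w4',[[100+90*320/317,230],[100+229*320/317,230]],65.7)[:,:2];print('side mid y',(q.mean(0)-m)@ey,np.linalg.norm(q[1]-q[0]))
E
```

```text
[[526.16330349  33.46668275]
 [561.52781949  65.6514908 ]] 47.8174744300587
end-pinline along x (want -2.5) -1.2089285587232486 y -0.21683967878830623
side mid y 0.42732790555383104 57.263585496183936
```

```bash
python3 -m creep '[[255,-1,1,-5,0],[255,-1,1,-10,0],[255,-1,1,-14,0],[255,-1,1,-17,0],[255,-1,1,-17,0],[255,-1,1,-17,0]]'
```

```text
time_s: 7.85
eef_pos: [579.9, 10.1, 49.1]
tcp_rot: [0.399, 0.917, -0.0, -0.0]
force: [-0.0, 0.2, -2.6]
finger_gap: 56.8
grip_force: 66.2
```

```bash
python3 -m creep '[[255,0,0,-2,0],[255,0,0,-3,0],[255,0,0,-3,0],[255,0,0,-3,0]]'
```

```text
time_s: 8.25
eef_pos: [580.0, 10.1, 46.3]
tcp_rot: [0.399, 0.917, 0.0, -0.0]
force: [-0.1, 0.1, -2.6]
finger_gap: 56.4
grip_force: 66.2
```

```bash
python3 -m creep '[[255,0,0,-1,0],[255,0,0,-1,0],[255,0,0,-1,0]]'
```

```text
time_s: 8.55
eef_pos: [580.1, 10.1, 46.0]
tcp_rot: [0.399, 0.917, 0.0, 0.0]
force: [-2.3, 0.9, 4.6]
finger_gap: 56.7
grip_force: 67.1
```

```bash
python3 -m creep '[[55,0,0,0,0],[55,0,0,0,0],[55,0,0,0,0],[55,0,0,0,0],[55,0,0,0,0]]'
```

```text
time_s: 9.05
eef_pos: [577.6, 7.6, 45.0]
tcp_rot: [0.4, 0.916, -0.002, -0.002]
force: [-4.6, -3.1, 3.5]
finger_gap: 66.7
grip_force: 3.2
```

```bash
python3 -m creep '[[70,-1,-1,0,0],[70,-1,-1,0,0],[70,-1,-1,0,0]]'
```

```text
time_s: 9.35
eef_pos: [579.0, 8.4, 45.3]
tcp_rot: [0.4, 0.917, -0.0, 0.0]
force: [-1.9, -1.4, 1.2]
finger_gap: 61.8
grip_force: 1.2
```

```bash
python3 -m creep '[[67,-1,-1,1,0],[67,-1,-1,3,0],[67,-1,-1,6,0],[67,-1,-1,6,0]]'
```

```text
time_s: 9.75
eef_pos: [578.7, 8.4, 51.9]
tcp_rot: [0.399, 0.917, 0.0, 0.001]
force: [0.4, 0.0, -0.1]
finger_gap: 62.9
grip_force: 0.0
```

```bash
python3 -m creep '[[67,0,0,10,0],[67,0,0,30,0],[67,0,0,80,0],[67,0,0,130,0],[255,0,0,180,0],[255,0,0,180,0],[255,0,0,180,0]]'
python3 - <<'E'
from h import *
f=save('wrist','w5'); s=state(); print(s['eef_pos'],s['force'])
E
```

```text
time_s: 10.45
eef_pos: [578.5, 8.1, 233.3]
tcp_rot: [0.399, 0.917, 0.001, 0.002]
force: [-0.6, 0.9, -0.2]
finger_gap: 19.8
grip_force: 0.0
[577.42892994   8.31817037 231.50798052] [-0.15210992  0.27721303 -1.03972139]
```

View pics/w5.png

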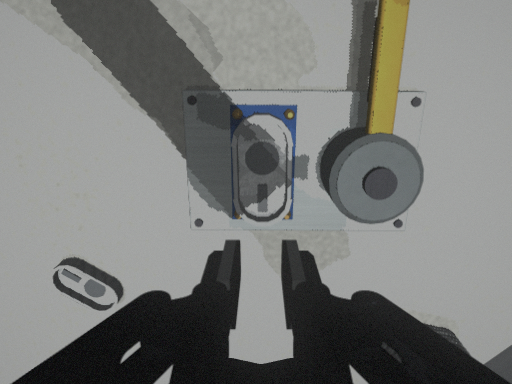

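The cover sits in the nest between all four pins (cover about (232..295, 112..222), pins at its corners). Next, go behind the knob with the fingers shut.

```bash
python3 -m creep '[[255,6,222,0,-1.57],[255,6,222,0,-1.57],[255,6,222,0,-1.57],[255,6,222,0,-1.57],[255,6,222,0,-1.57],[255,6,222,0,-1.57],[255,6,222,0,-1.57],[255,6,222,0,-1.57],[255,6,222,0,-1.57],[255,6,222,0,-1.57],[255,6,222,0,-1.57],[255,6,222,-60,-1.57],[255,6,222,-119,-1.57],[255,6,222,-119,-1.57],[255,6,222,-119,-1.57],[255,6,222,-119,-1.57]]'
python3 - <<'E'
from h import *
h=pix2w('w5',[[380,182]],82)[0]; print('hood',h)
s=state(); print(s['eef_pos'],s['joint_pos'].round(2))
from scipy.spatial.transform import Rotation as R
y=R.from_quat(s['tcp_rot']).as_matrix()[:,1];print('jaw',np.degrees(np.arctan2(y[1],y[0])))
# cmd base pose (584,230), jaw -47
P=np.array([653.5,77]);
for sw in np.arange(0,2.06,0.1):
    for d in (22,):
        th=np.radians(132.8)+sw; c=P+160*np.array([np.cos(th),np.sin(th)])-d*np.array([-np.sin(th),np.cos(th)])
        print(round(sw,2),c.round(0), (c-[584,230]).round(0))
E
```

```text
time_s: 12.1
eef_pos: [583.8, 229.6, 111.6]
tcp_rot: [0.931, 0.366, -0.001, 0.0]
force: [0.8, -0.5, 0.5]
finger_gap: -0.0
grip_force: 0.0
hood [654.63682058  78.31077611  82.        ]
[583.78166361 229.59307031 111.60142059] [-0.81  0.85  0.73  1.65 -0.68  0.91 -0.64]
jaw -47.06528053472723
0.0 [561. 209.] [-23. -21.]
0.1 [548. 199.] [-36. -31.]
0.2 [536. 188.] [-48. -42.]
0.3 [526. 176.] [-58. -54.]
0.4 [517. 163.] [-67. -67.]
0.5 [509. 149.] [-75. -81.]
0.6 [502. 134.] [-82. -96.]
0.7 [497. 119.] [ -87. -111.]
0.8 [494. 103.] [ -90. -127.]
0.9 [492.  87.] [ -92. -143.]
1.0 [492.  71.] [ -92. -159.]
1.1 [494.  55.] [ -90. -175.]
1.2 [497.  39.] [ -87. -191.]
1.3 [501.  23.] [ -83. -207.]
1.4 [507.   8.] [ -77. -222.]
1.5 [515.  -6.] [ -69. -236.]
1.6 [524. -19.] [ -60. -249.]
1.7 [534. -32.] [ -50. -262.]
1.8 [546. -43.] [ -38. -273.]
1.9 [558. -53.] [ -26. -283.]
2.0 [572. -62.] [ -12. -292.]
```

```bash
python3 -m creep '[[255,-10,-9,0,0],[255,-17,-15,0,0],[255,-23,-21,0,0],[255,-30,-26,0,0.05],[255,-36,-31,0,0.1],[255,-36,-31,0,0.1]]'
```

```text
time_s: 12.7
eef_pos: [548.1, 198.5, 113.6]
tcp_rot: [0.911, 0.412, 0.001, -0.0]
force: [0.8, -0.9, -0.0]
finger_gap: -0.4
grip_force: 0.0
```

```bash
python3 -m creep '[[255,-6,-5,0,0.05],[255,-12,-11,0,0.1],[255,-17,-17,0,0.15],[255,-22,-23,0,0.2],[255,-22,-23,0,0.2],[255,-22,-23,0,0.2]]'; python3 - <<'E'
from h import *
s=state();print(s['force'].round(1))
save('side','s6');save('top','t6')
# knob red in side image
for n,b in(('s6','side'),):
    im=cv2.cvtColor(cv2.imread(f'pics/{n}.png'),cv2.COLOR_BGR2HSV)
    P=[[653.5+160*np.cos(t),77+160*np.sin(t),102] for t in np.radians(132.8)+np.array([0,.1,.2,.3,.4])]
    print(w2pix(n,P).round(0).tolist())
    m=((im[...,0]<8)|(im[...,0]>172))&(im[...,1]>150)&(im[...,2]>60)
    m[:, :200]=0; m[:100]=0;k=np.argwhere(m); print(len(k),k.mean(0)[::-1] if len(k) else 0)
E
```

```text
time_s: 13.3
eef_pos: [526.0, 175.9, 112.6]
tcp_rot: [0.866, 0.5, -0.0, -0.0]
force: [0.1, -0.1, -0.1]
finger_gap: -0.2
grip_force: 0.0
[ 0.1 -0.1 -0.1]
[[240.0, 147.0], [238.0, 149.0], [237.0, 151.0], [236.0, 153.0], [235.0, 156.0]]
6 [235.5 148.5]
```

```bash
cat >> h.py <<'E'
def swing(fn):
    im=cv2.cvtColor(cv2.imread(f'pics/{fn}.png'),cv2.COLOR_BGR2HSV)
    m=(im[...,0]>18)&(im[...,0]<36)&(im[...,1]>120)&(im[...,2]>50)
    k=np.argwhere(m)[:,::-1]; w=pix2w(fn,k,74)[:,:2]-[653.5,77]; r=np.hypot(*w.T)
    w=w[(r>45)&(r<150)]; a=np.arctan2(w[:,1],w[:,0])%(2*np.pi)
    return len(w), np.median(a)-np.radians(132.8)
E
python3 - <<'E'
from h import *
for n in('top0','side0','t6','s6'): print(n,swing(n))
E
```

```text
top0 (148, np.float64(0.0140615722340387))
side0 (128, np.float64(0.1190508340162757))
t6 (142, np.float64(0.33467853389645486))
s6 (142, np.float64(0.450634579471227))
```

```bash
python3 -m creep '[[255,-5,-6,0,0.05],[255,-9,-13,0,0.1],[255,-13,-20,0,0.15],[255,-17,-27,0,0.2],[255,-20,-34,0,0.25]]';python3 -m creep '[[255,-4,-8,0,0.05],[255,-4,-8,0,0.05],[255,-4,-8,0,0.05]]'
```

```text
time_s: 13.9
eef_pos: [506.1, 143.8, 112.2]
tcp_rot: [0.795, 0.606, 0.001, -0.001]
force: [1.0, 3.8, -1.8]
finger_gap: 0.1
grip_force: 2.1
time_s: 14.2
eef_pos: [502.2, 134.2, 112.4]
tcp_rot: [0.781, 0.624, 0.0, 0.0]
force: [0.4, 0.8, 1.9]
finger_gap: 0.0
grip_force: 0.4
```

```bash
python3 -m creep '[[255,-3,-7,0,0.05],[255,-5,-15,0,0.1],[255,-6,-19,0,0.12]]';python3 -m creep '[[255,-1,-4,0,0.03],[255,-2,-8,0,0.05],[255,-2,-12,0,0.08],[255,-2,-12,0,0.08]]'
```

```text
time_s: 14.5
eef_pos: [496.6, 117.1, 112.8]
tcp_rot: [0.741, 0.671, 0.001, -0.001]
force: [0.5, 3.9, 3.5]
finger_gap: 0.1
grip_force: 2.1
time_s: 14.9
eef_pos: [494.5, 105.2, 112.7]
tcp_rot: [0.714, 0.7, 0.001, -0.001]
force: [1.1, 4.4, 2.6]
finger_gap: 0.3
grip_force: 0.0
```

```bash
python3 -c "
from h import *
save('top','t7');print(swing('t7'),state()['force'])"; python3 -m creep '[[255,0,-4,0,0.02],[255,-1,-8,0,0.05]]';python3 -m creep '[[255,0,-4,0,0.02],[255,-1,-8,0,0.05]]'
```

```text
(30, np.float64(0.8121477468768723)) [0.48698292 4.38733481 1.42307616]
time_s: 15.15
eef_pos: [493.3, 97.8, 112.2]
tcp_rot: [0.695, 0.719, 0.001, -0.001]
force: [1.3, 7.6, 1.7]
finger_gap: 0.2
grip_force: 0.0
time_s: 15.35
eef_pos: [492.4, 89.7, 112.3]
tcp_rot: [0.677, 0.736, 0.001, -0.001]
force: [0.5, 7.1, 1.1]
finger_gap: -0.1
grip_force: 0.0
```

```bash
python3 -m creep '[[255,0,-4,0,0.025],[255,0,-8,0,0.05],[255,0,-12,0,0.075]]';python3 -m creep '[[255,0,-4,0,0.025],[255,1,-8,0,0.05]]';python3 -m creep '[[255,0,-4,0,0.025],[255,1,-8,0,0.05]]'
```

```text
time_s: 15.65
eef_pos: [491.7, 78.6, 112.4]
tcp_rot: [0.649, 0.761, 0.001, -0.002]
force: [0.5, 8.8, 4.1]
finger_gap: -0.1
grip_force: 0.0
time_s: 15.85
eef_pos: [492.1, 70.2, 112.1]
tcp_rot: [0.63, 0.777, 0.001, -0.002]
force: [-1.3, 7.8, 2.4]
finger_gap: 0.1
grip_force: 0.0
time_s: 16.05
eef_pos: [492.7, 62.2, 112.0]
tcp_rot: [0.61, 0.792, 0.0, -0.003]
force: [-2.4, 8.6, 4.1]
finger_gap: 0.1
grip_force: 0.0
```

```bash
python3 -m creep '[[255,0,-4,0,0.025],[255,1,-8,0,0.05]]';python3 -m creep '[[255,1,-4,0,0.025],[255,1,-8,0,0.05]]';python3 -m creep '[[255,1,-4,0,0.025],[255,2,-8,0,0.05]]'
```

```text
time_s: 16.25
eef_pos: [493.7, 53.9, 111.9]
tcp_rot: [0.59, 0.807, 0.0, -0.002]
force: [-1.1, 6.9, 2.1]
finger_gap: 0.2
grip_force: 0.0
time_s: 16.45
eef_pos: [495.1, 45.3, 111.9]
tcp_rot: [0.57, 0.822, 0.0, -0.002]
force: [-0.1, 5.9, 1.6]
finger_gap: -0.0
grip_force: 0.0
time_s: 16.65
eef_pos: [497.6, 35.6, 112.0]
tcp_rot: [0.55, 0.835, -0.0, -0.001]
force: [0.4, 4.1, -0.4]
finger_gap: 0.1
grip_force: 0.0
```

```bash
python3 -m creep '[[255,1,-4,0,0.025],[255,3,-8,0,0.05]]';python3 -m creep '[[255,1,-4,0,0.025],[255,2,-8,0,0.05]]';python3 -m creep '[[255,2,-4,0,0.025],[255,3,-8,0,0.05]]'; python3 -c "
from h import *
save('top','t8');save('side','s8');print(swing('t8'),swing('s8'),state()['force'])"
```

```text
time_s: 16.85
eef_pos: [500.4, 26.7, 112.0]
tcp_rot: [0.529, 0.849, -0.001, -0.001]
force: [-1.0, 4.4, 0.7]
finger_gap: 0.1
grip_force: 0.0
time_s: 17.05
eef_pos: [503.1, 18.7, 112.1]
tcp_rot: [0.508, 0.862, -0.0, -0.0]
force: [1.6, 4.1, -1.5]
finger_gap: -0.1
grip_force: 0.0
time_s: 17.25
eef_pos: [505.9, 10.1, 112.2]
tcp_rot: [0.486, 0.874, -0.0, 0.0]
force: [0.4, 2.7, -0.6]
finger_gap: -0.0
grip_force: 0.0
(9, np.float64(1.2823706020892502)) (123, np.float64(1.3917553880554614)) [-0.26032563 -0.03724443  0.46687719]
```

```bash
python3 -m creep '[[255,2,-4,0,0.025],[255,3,-7,0,0.05]]';python3 -m creep '[[255,2,-4,0,0.025],[255,4,-7,0,0.05]]';python3 -c "
from h import *
save('side','s9');print(swing('s9'),state()['force'])"
```

```text
time_s: 17.55
eef_pos: [509.0, 3.2, 112.3]
tcp_rot: [0.464, 0.886, -0.0, 0.0]
force: [-0.4, 1.2, -0.3]
finger_gap: 0.2
grip_force: 0.0
time_s: 17.75
eef_pos: [513.3, -3.9, 112.4]
tcp_rot: [0.442, 0.897, -0.0, 0.0]
force: [-0.7, 0.6, 0.5]
finger_gap: -0.5
grip_force: 0.0
(121, np.float64(1.6169049822654054)) [ 0.45321595 -0.19921479 -0.22973452]
```

```bash
python3 -m creep '[[255,2,-3,0,0.025],[255,2,-3,0,0.025]]';python3 -m creep '[[255,2,-3,0,0.02],[255,2,-3,0,0.02]]';python3 -m creep '[[255,2,-3,0,0.02],[255,2,-3,0,0.02]]';python3 - <<'E'
from h import *
save('side','s10');print(swing('s10'),state()['force'])
im=cv2.imread('pics/s10.png');u,v=w2pix('s10',[580,10,60])[0].astype(int)
cv2.imwrite('pics/c10.png',cv2.resize(im[v-55:v+55,u-70:u+70],None,fx=5,fy=5,interpolation=cv2.INTER_CUBIC))
E
```

```text
time_s: 18.0
eef_pos: [515.4, -6.6, 112.4]
tcp_rot: [0.431, 0.902, -0.0, 0.0]
force: [0.2, -0.9, -0.3]
finger_gap: 0.2
grip_force: 0.0
time_s: 18.2
eef_pos: [517.3, -9.4, 112.4]
tcp_rot: [0.422, 0.907, -0.0, 0.0]
force: [0.3, 0.6, -0.0]
finger_gap: -0.0
grip_force: 0.0
time_s: 18.4
eef_pos: [519.3, -12.5, 112.4]
tcp_rot: [0.413, 0.911, -0.0, 0.0]
force: [0.0, -0.5, -0.5]
finger_gap: -0.2
grip_force: 0.0
(120, np.float64(1.6198227772840688)) [ 0.52900281 -0.24997486 -0.37301418]
```

View pics/c10.png

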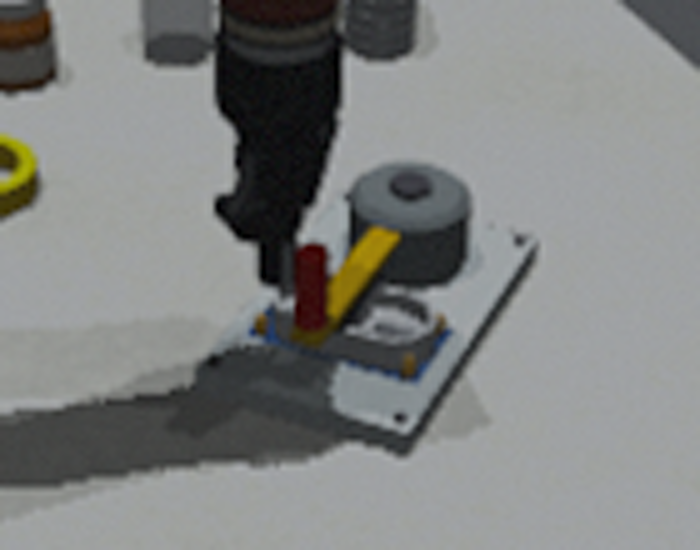

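The side crop shows the arm lying low across the cover in the nest (knob at (313,290), with a gap to the fingers). It has dropped and run ahead of the fingers. I'll confirm by feel with a gentle nudge.

```bash
python3 -m creep '[[255,2,-3,0,0.02],[255,2,-3,0,0.02]]';python3 -m creep '[[255,2,-2,0,0.02],[255,2,-2,0,0.02]]';python3 -m creep '[[255,2,-2,0,0.02],[255,2,-2,0,0.02]]';python3 -c "
from h import *
save('side','s11');print(swing('s11'),state()['force'])"
```

```text
time_s: 18.65
eef_pos: [520.9, -14.6, 112.2]
tcp_rot: [0.404, 0.915, 0.0, -0.0]
force: [-0.1, -0.2, 0.3]
finger_gap: 0.3
grip_force: 0.4
time_s: 18.85
eef_pos: [522.3, -16.6, 112.1]
tcp_rot: [0.394, 0.919, -0.0, -0.001]
force: [-2.7, 2.0, 0.5]
finger_gap: 0.1
grip_force: 1.4
time_s: 19.05
eef_pos: [524.2, -19.0, 112.1]
tcp_rot: [0.385, 0.923, -0.0, -0.001]
force: [-3.2, 1.4, 0.9]
finger_gap: 0.4
grip_force: 1.8
(116, np.float64(1.6550404148116056)) [-3.67050234  1.74949042  0.29125797]
```

```bash
python3 -m creep '[[255,1,-2,0,0.01],[255,1,-2,0,0.01]]';python3 -m creep '[[255,1,-2,0,0.01],[255,1,-2,0,0.01]]';python3 -m creep '[[255,1,-1,0,0.01],[255,1,-1,0,0.01]]';python3 -c "
from h import *
save('side','s12');print(swing('s12'),state()['force'])"
```

```text
time_s: 19.3
eef_pos: [525.5, -20.8, 112.1]
tcp_rot: [0.381, 0.925, -0.0, -0.001]
force: [-3.4, 2.2, 0.4]
finger_gap: 0.1
grip_force: 2.1
time_s: 19.5
eef_pos: [526.8, -22.5, 112.1]
tcp_rot: [0.376, 0.927, 0.0, -0.0]
force: [-3.6, 3.6, -0.2]
finger_gap: -0.3
grip_force: 2.3
time_s: 19.7
eef_pos: [527.6, -23.5, 112.1]
tcp_rot: [0.371, 0.928, 0.0, -0.001]
force: [-3.0, 4.2, -1.0]
finger_gap: -0.2
grip_force: 2.5
(113, np.float64(1.6842348887515102)) [-3.32650158  3.48924152 -0.12251208]
```

```bash
python3 - <<'E'
from h import *
def red(n):
    im=cv2.cvtColor(cv2.imread(f'pics/{n}.png'),cv2.COLOR_BGR2HSV)
    m=((im[...,0]<8)|(im[...,0]>172))&(im[...,1]>120)&(im[...,2]>40); m[:,:200]=0;m[:110]=0;m[:,300:]=0
    k=np.argwhere(m); return len(k),k[:,0].min(),k[:,0].max(),k.mean(0)[::-1].round(1)
def proj(n,sw,z):
    t=np.radians(132.8)+sw; return w2pix(n,[653.5+160*np.cos(t),77+160*np.sin(t),z])[0].round(1)
for n in('side0','s8','s9','s10','s12'): print(n,red(n))
print('s0 pred',proj('side0',-.02,102))
for sw in(1.5,1.55,1.6,1.65,1.7):print(sw,[proj('s12',sw,102+l).tolist() for l in(-8,0,9)])
print('s8 crest',[proj('s8',1.38,102+l).tolist() for l in(-8,0,9)])
E
```

```text
side0 (78, np.int64(139), np.int64(154), array([239.7, 146.6]))
s8 (87, np.int64(169), np.int64(185), array([255. , 177.3]))
s9 (93, np.int64(176), np.int64(192), array([261.7, 184. ]))
s10 (97, np.int64(176), np.int64(192), array([261.6, 184.1]))
s12 (99, np.int64(177), np.int64(193), array([265.5, 184.8]))
s0 pred [240.3 146.1]
1.5 [[259.7, 182.8], [259.7, 180.7], [259.8, 178.3]]
1.55 [[262.0, 183.5], [262.0, 181.4], [262.1, 179.0]]
1.6 [[264.3, 184.1], [264.4, 182.0], [264.5, 179.6]]
1.65 [[266.8, 184.7], [266.8, 182.6], [266.9, 180.2]]
1.7 [[269.2, 185.2], [269.3, 183.1], [269.4, 180.7]]
s8 crest [[254.5, 180.8], [254.5, 178.7], [254.5, 176.3]]
```

The side-image measurement puts swing at about 1.63 and lift at about -8 mm, so the handle has dropped into the notch. Next I back away and rise.

```bash
python3 -m creep '[[255,-4,4,0,0],[255,-12,12,0,0],[255,-30,30,0,0],[255,-30,30,50,0],[255,-30,30,100,0],[255,-30,30,150,0],[255,-30,90,200,0],[255,-30,130,200,0],[255,-30,160,200,0],[255,-30,160,200,0],[255,-30,160,200,0]]'; python3 - <<'E'
from h import *
save('side','s13');save('top','t13');print(swing('s13'),swing('t13'),state()['force'],state()['qd'].round(3))
u,v=w2pix('s13',[580,10,40])[0].astype(int);a=cv2.imread('pics/s13.png')[v-50:v+50,u-50:u+50]
u,v=w2pix('t13',[580,10,40])[0].astype(int);b=cv2.imread('pics/t13.png')[v-50:v+50,u-50:u+50]
cv2.imwrite('pics/c13.png',cv2.resize(np.hstack([a,b]),None,fx=4,fy=4,interpolation=cv2.INTER_CUBIC))
E
```

```text
time_s: 20.85
eef_pos: [498.1, 137.0, 312.6]
tcp_rot: [0.37, 0.929, 0.0, 0.001]
force: [-0.3, -0.4, 0.6]
finger_gap: 0.2
grip_force: 0.0
(113, np.float64(1.682120973601064)) (132, np.float64(1.588839657596215)) [ 0.220169   -0.01379244 -0.00186712] [ 0.017  0.     0.006  0.004 -0.005  0.005 -0.003]
```

View pics/c13.png

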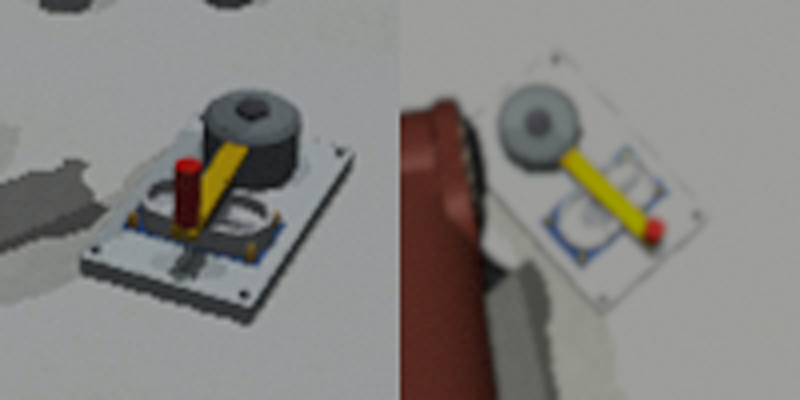

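The cover lies flat in the nest with the clamp arm down across its middle (knob at (188,195) left, (655,232) right), and the robot is clear.

```bash
python3 -c "
from h import *
print(bot.finish_job())"
```

```text
the job is handed in; nothing more can be done
None
```

The chrome cover is seated flat between the four pins, the clamp handle has dropped into its notch with the pad on the cover and stands free, and the job was handed in at about 21 s; no verdict came back.

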